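# Draw a bench vise into line with a tapered drift and bolt it

## Robot

A 6-joint arm with a two-finger parallel gripper is mounted at the origin on the work surface. World frame = base frame: x ahead of the robot, y to its left, z up, the work surface at z = 0. Lengths are in m, angles in rad, forces in N, time in s.
With the tool pointing down it reaches from about 0.35 to 0.975 m from the base axis. Payload 4.9 kg.
Tool frame: the origin (TCP) lies midway between the tips of the shut fingers; the grasp point (between the pads) lies 19 mm behind it; z points along the fingers, y is the line along which they close (so a half turn about z gives the same grasp; the last joint's range is limited). The gripper opens to 85 mm and grips with 20 to 120 N. Pads are 22 mm wide; open, the fingers measure 114 mm over their backs; the gripper's body (76 mm by 85 mm) begins 54 mm behind the grasp point. The pads swing forward as they close: fully open they stand 13 mm farther back than shut.
Start: joints at [1.168, 0.053, 1.613, -0, 1.476, -0.119], TCP at [0.175, 0.6, 0.231] pointing down, gripper open.
Joint ranges: [-3.01, 3.01], [-1.01, 2.22], [0.06, 2.58], [-1.02, 4.17], [0.09, 2.62], [-3.14, 3.14]. Speed limits (rad/s): [2.57, 2.57, 3.14, 3.14, 3.14, 3.14].

## Interface

Orientations are given as a rotation vector (axis times angle).
In Python, from station import ctrl, optics, job gives the robot as it stands.
- The arm moves only by the shell command python3 -m jog 'ROWS' [OPENING] [FORCE]. ROWS is JSON, a list of rows, each a list of 2 entries, a list of its own where there are three numbers: the shift along the tool's x, y, z in m, then the turn, a rotation vector about the tool's x, y, z in rad. A call has 1 to 5 rows; each row is the pose to reach, as a shift and turn from the pose commanded when the call began, along the tool's axes at that moment; what a row does not reach only later rows make up. A row lasts 1/10 s, in which the tool goes at most 50 mm and 8.59 degrees, less where a joint would pass 70% of its speed; a pose out of reach is approached as far as the arm can. A call with a gripper value outside its range is refused whole. OPENING is the opening, from 0 (shut) to 1 (fully open), set as the call begins (- or left out, the last holds). The fingers move at their own pace and stop on an object; FORCE is the grip in N (left out, the last holds). Time passes only in rows, so rows that repeat a pose let the fingers close. It gives the time, the measured TCP pose, the force, the opening and the grip force at its end, in the units of the state.
- ctrl.get_obs(): the state, without advancing time (a new reading comes with each control period).
- optics.get_image(name): name is "scene" or "side" or "wrist"; returns a dict with "image" (480x640x3 uint8, blue, green, red), "fx", "fy", "cx", "cy" (pixels), "D" ([k1, k2, p1, p2, k3] as OpenCV has them; the pictures are not rectified), "rvec" (rotation vector, rad) and "tvec" (3), from world to camera coordinates, as OpenCV has them; the wrist camera has in their place "mount" (4x4, takes a point from camera to tool coordinates, whose origin is the TCP and whose axes are the flange's). Camera axes: x right, y down, z forward; pixel columns grow to the right and rows downward; lengths in m; the calibration is good to about 2 mm. A picture is of the moment at which its call begins: read the wrist's pose just before it. There is no depth.
- job.finish_job(): hands the job in; it is judged then, once.
The state is a dict: "t": time; "q": joint angles; "dq": joint speeds; "effort": joint torques, N m; "tool_pos": TCP position; "tool_rot": TCP orientation; "contact_force": force on the tool from outside, world axes, zero at the start; "wrist_torque": the same for the moment, N m; "opening": finger opening in m; "grip_force": force on a finger pad.
Only numpy, scipy, OpenCV 4.12 (cv2) and the standard library are available. Lean on these libraries where they do the work, as an engineer would, in place of code of your own. Each camera call takes 0.05 s, during which the arm holds its last target. There are 200 camera calls.

## Task

The enameller's small vise has been set on its steel riser with only the rear bolt in its slot, so its two front lug holes do not line up with the holes in the riser. Push the tapered drift from the wooden block down through one front lug until its collar sits on the lug, so that the drift (not your hand) draws the vise into line, leave it standing there, then drop the loose bolt fully home through the other front lug. Feel your way slowly and press gently, never with much more than 1 kg of push, and leave the jars and the brass punch as they are.

Things in the scene. Friction and masses are not known exactly. Their poses are not given: they have to be found in the camera images.
- stand: grey steel riser channel fixed to the bench: top plate 210 (x) x 220 (y) mm, 10 mm thick, its upper face 68 mm above the bench; origin on the bench under the plate's centre, x away from the robot at yaw 0 (yaw within 0.45 rad), y left, z up. Two vertical 14 mm through holes at x -45, y +75 and -75 mm, under the vise's front lugs; open space below them down to the bench
- rear_bolt (a point): rear bolt of the blue vise at the riser's upper face, x +70, y 0 mm of the riser. The vise is swung about it 0.020 to 0.030 rad anticlockwise (from above) and, as it stands in a slot of the foot, shifted up to 4 mm fore or aft; neither is measured. When in line, the vise's 14 mm lug holes lie over the riser's. Moving the vise takes 4 to 5 N at a lug; it stays put
- vise_jaws (a point): middle of the riser's upper face, under the vise. The vise's foot and lugs are 12 mm thick, upper face 80 mm above the bench. Between the lugs the vise's body is 62 mm wide and rises 46 mm above its foot; its screw with a 75 mm T-bar points to the robot's side, the bar 63 mm from the line of the lug holes and 22 mm above the foot
- block: light wooden punch block fixed on the bench, 64 (x) x 190 (y) x 78 (z) mm, origin under its centre; three holes 14.5 mm wide and 72 mm deep in its top at x 0, y -60, 0 and +60 mm hold the drift, the bolt and the brass punch, in any order, each hanging upright by its shoulder on the block's top, flats turned to the block's x within 0.15 rad
- drift: shouldered tapered steel drift, upright; origin on its axis at the underside of its collar, z up. Above: collar 26 mm wide, 5 mm thick, then a red hexagonal handle, 20 mm across flats (one pair faces its x), from 5 to 63 mm. Below: straight shank 13.3 mm wide for 24 mm, then a taper from 13.3 to 7 mm wide over 40 mm, rounded tip at -66 mm. About 220 g
- drift_tip (a point): tip of the drift, 66 mm below the underside of its collar
- bolt: black hexagon-head bolt, upright; origin on its axis at the underside of its head, z up. Head 19 mm across flats (one pair faces its x), 10 mm high; shank 12 mm wide, 41 mm long, the last 1.5 mm chamfered to 9.4 mm. About 60 g. Hangs in the block with its head on the block's top
- punch: brass doming punch with a 24 mm ball at the top, 42 mm high above the block; bystander: leave it in its hole
- jar_blue: blue enamel jar with white lid, 47 mm wide, 42 mm high, origin under its centre; bystander
- jar_green: green enamel jar with white lid, 47 mm wide, 42 mm high, origin under its centre; bystander
- jar_red: red enamel jar with white lid, 47 mm wide, 42 mm high, origin under its centre; bystander
Things that resemble listed ones, but are neither listed nor needed, are in the scene too. Leave any turquoise look-alike of the drift alone. Of the things shaped like the block, the wooden one is meant.

How it is judged:
On the way, in this order (a step that is already met when the one before it is completed fails the run):
1. the drift stands home in one front lug, collar on the lug, and the vise is drawn into line (((x of drift in the frame of stand between -0.048 and -0.042 m and y of drift in the frame of stand between 0.072 and 0.078 m and z of drift in the frame of stand between 0.0785 and 0.0815 m and angle between drift's own z axis and vertical below 0.06 rad) or (x of drift in the frame of stand between -0.048 and -0.042 m and y of drift in the frame of stand between -0.078 and -0.072 m and z of drift in the frame of stand between 0.0785 and 0.0815 m and angle between drift's own z axis and vertical below 0.06 rad))), for 0.2 s.
2. the bolt is home in the other front lug while the drift still stands in its own ((((x of drift in the frame of stand between -0.048 and -0.042 m and y of drift in the frame of stand between 0.072 and 0.078 m and z of drift in the frame of stand between 0.0785 and 0.0815 m and angle between drift's own z axis and vertical below 0.06 rad) and (x of bolt in the frame of stand between -0.049 and -0.041 m and y of bolt in the frame of stand between -0.079 and -0.071 m and z of bolt in the frame of stand between 0.0785 and 0.0815 m and angle between bolt's own z axis and vertical below 0.12 rad)) or ((x of drift in the frame of stand between -0.048 and -0.042 m and y of drift in the frame of stand between -0.078 and -0.072 m and z of drift in the frame of stand between 0.0785 and 0.0815 m and angle between drift's own z axis and vertical below 0.06 rad) and (x of bolt in the frame of stand between -0.049 and -0.041 m and y of bolt in the frame of stand between 0.071 and 0.079 m and z of bolt in the frame of stand between 0.0785 and 0.0815 m and angle between bolt's own z axis and vertical below 0.12 rad)))), for 0.2 s.
At the end, for the whole second after the job is handed in: the drift stands upright in one front lug with its collar on the lug (within 1.5 mm in height, 3 mm sideways, 0.06 rad), the bolt stands home in the other with its head on the lug (within 1.5 mm in height, 4 mm sideways, 0.12 rad) (so the vise is in line), both are let go and at rest ((((x of drift in the frame of stand between -0.048 and -0.042 m and y of drift in the frame of stand between 0.072 and 0.078 m and z of drift in the frame of stand between 0.0785 and 0.0815 m and angle between drift's own z axis and vertical below 0.06 rad) and (x of bolt in the frame of stand between -0.049 and -0.041 m and y of bolt in the frame of stand between -0.079 and -0.071 m and z of bolt in the frame of stand between 0.0785 and 0.0815 m and angle between bolt's own z axis and vertical below 0.12 rad)) or ((x of drift in the frame of stand between -0.048 and -0.042 m and y of drift in the frame of stand between -0.078 and -0.072 m and z of drift in the frame of stand between 0.0785 and 0.0815 m and angle between drift's own z axis and vertical below 0.06 rad) and (x of bolt in the frame of stand between -0.049 and -0.041 m and y of bolt in the frame of stand between 0.071 and 0.079 m and z of bolt in the frame of stand between 0.0785 and 0.0815 m and angle between bolt's own z axis and vertical below 0.12 rad))) and linear speed of each of drift, bolt below 0.02 m/s); the robot touches nothing.
It fails at once if the drift is forced: more than 30 N in all between it and the vise and riser (contact force between drift and stand above 30 N).
It fails at once if the bolt is forced: more than 30 N in all between it and the vise and riser (contact force between bolt and stand above 30 N).
It fails at once if the vise or the riser is pushed or held by the gripper or arm (more than 4 N) (contact force between any of the fingers, the arm and stand above 4 N).
It fails at once if a jar is shifted by more than 20 mm or the brass punch is lifted or shifted by more than 15 mm (distance of any of jar_blue, jar_green, jar_red from where it was at the start of the episode above 0.02 m or distance of punch from where it was at the start of the episode above 0.015 m).
It also fails if it takes over 72 s, if anything falls off the work surface, if the arm or the gripper's body presses on something with over 40 N, if the wrist force passes 120 N, or if a joint passes its speed limit or range.

## Working session

There is one attempt and no reset: what is moved stays moved. The work goes in short steps, Python scripts to look and compute and a shell command to move; the robot and the scene stay as the last step left them, time stands still between calls to the robot, and variables do not carry over. Pictures are saved under pics/ and viewed, at most 13 in all, crops included, and the job is handed in when it is done.

```bash
ls; mkdir -p pics; python3 - <<'E'
from station import ctrl, optics
import cv2,pickle
o=ctrl.get_obs();print(o)
d={}
for n in("scene","side","wrist"):
    d[n]=optics.get_image(n);cv2.imwrite(f"pics/{n}0.png",d[n]["image"])
    print({k:v for k,v in d[n].items() if k!="image"})
pickle.dump((o,d),open("first.pkl","wb"))
E
```

```text
pics
{'t': 0.0, 'q': array([ 1.16801572e+00,  5.33326571e-02,  1.61427625e+00,  1.57955922e-05,
        1.47601332e+00, -1.19001815e-01]), 'dq': array([-0.00172772, -0.00153482, -0.00133188, -0.001032  ,  0.00208185,
       -0.00124235]), 'effort': array([-2.28907549e-03, -3.93684661e+01, -3.70169806e+01, -3.07630607e-04,
        6.98267191e-03,  2.48333428e-06]), 'tool_pos': array([0.17474313, 0.59943077, 0.23008863]), 'tool_rot': array([-4.44190426e-01, -3.10948635e+00,  3.07325656e-03]), 'contact_force': array([-0.12046913,  0.79391244, -0.39681883]), 'wrist_torque': array([ 0.01392416, -0.04661222, -0.02701641]), 'grip_force': 0.0, 'opening': 0.08533477669025046}
{'fx': 567.2714715038496, 'fy': 567.2714715038496, 'cx': 318.3082120603812, 'cy': 231.45643292506878, 'D': array([-0.16096054,  0.        ,  0.        ,  0.        ,  0.        ]), 'rvec': array([ 1.47818431,  2.23300857, -0.78731536]), 'tvec': array([ 0.16185831, -0.35495688,  1.66689611])}
{'fx': 518.3341195876699, 'fy': 518.3341195876699, 'cx': 318.5109437428875, 'cy': 240.25288292734766, 'D': array([-0.05269337,  0.        ,  0.        ,  0.        ,  0.        ]), 'rvec': array([ 2.13681911, -0.58734263,  0.31462205]), 'tvec': array([-0.43192041,  0.2585453 ,  0.87374369])}
{'fx': 426.3967794485857, 'fy': 426.3967794485857, 'cx': 318.2521290304534, 'cy': 239.88353608073206, 'D': array([0.00742742, 0.        , 0.        , 0.        , 0.        ]), 'mount': array([[-9.65316773e-05, -9.62966473e-01, -2.69621148e-01,
         6.76387773e-02],
       [ 9.99999986e-01, -5.57973619e-05, -1.58743806e-04,
         5.85666346e-04],
       [ 1.37820814e-04, -2.69621159e-01,  9.62966464e-01,
        -1.43185985e-01],
       [ 0.00000000e+00,  0.00000000e+00,  0.00000000e+00,
         1.00000000e+00]])}
```

View pics/scene0.png

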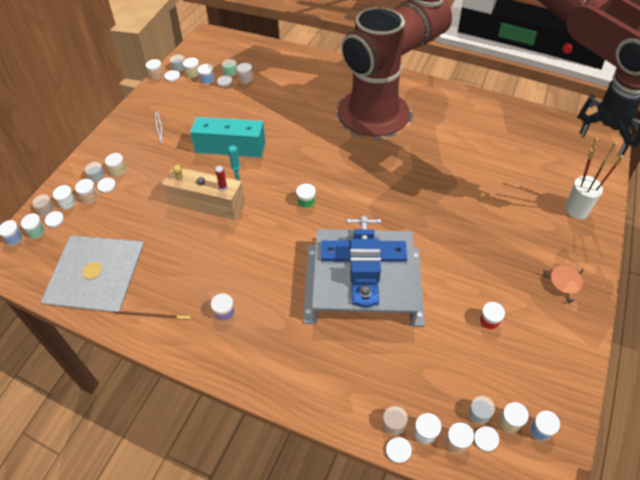

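View pics/side0.png

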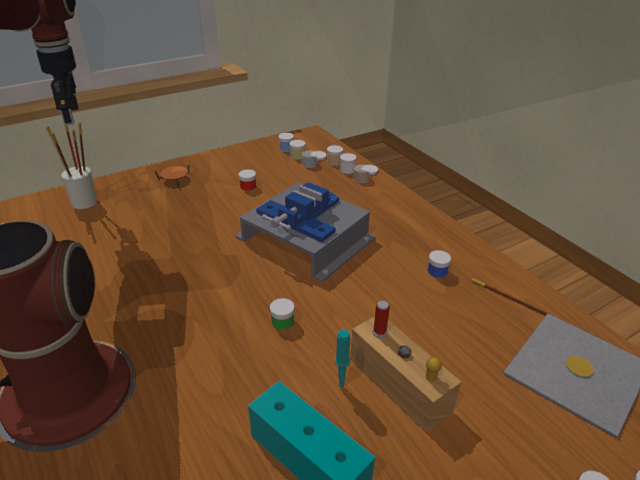

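The scene view shows the wooden block with the punch at (178,172), the bolt at (201,181) and the red drift at (221,178). The vise and riser are near (365,265). The side view shows the drift at (381,318), the bolt at (404,351) and the lug holes near (268,210) and (320,233).

```bash
cat > h.py <<'E'
import numpy as np,cv2,pickle
from scipy.spatial.transform import Rotation as R
from station import ctrl, optics
def cam(d,o=None):
    """-> K,D,R(world->cam),t"""
    K=np.array([[d["fx"],0,d["cx"]],[0,d["fy"],d["cy"]],[0,0,1.]])
    if "mount" in d:
        T=np.eye(4);T[:3,:3]=R.from_rotvec(o["tool_rot"]).as_matrix();T[:3,3]=o["tool_pos"]
        W=np.linalg.inv(T@np.array(d["mount"]));return K,d["D"],W[:3,:3],W[:3,3]
    return K,d["D"],R.from_rotvec(d["rvec"]).as_matrix(),np.array(d["tvec"])
def ray(c,p):
    K,D,r,t=c
    u=cv2.undistortPoints(np.array([[p]],float),K,D).ravel()
    v=r.T@np.array([u[0],u[1],1]);return -r.T@t,v/np.linalg.norm(v)
def plane(c,p,z):
    a,v=ray(c,p);return a+v*(z-a[2])/v[2]
def tri(c1,p1,c2,p2):
    a,v=ray(c1,p1);b,w=ray(c2,p2)
    s=np.linalg.lstsq(np.c_[v,-w],b-a,rcond=None)[0]
    x,y=a+s[0]*v,b+s[1]*w
    return (x+y)/2,np.linalg.norm(x-y)
def proj(c,P):
    return cv2.projectPoints(np.array(P,float).reshape(-1,3),cv2.Rodrigues(c[2])[0],c[3],c[0],np.array(c[1]))[0].reshape(-1,2)
def snap(n,f=None):
    o=ctrl.get_obs();d=optics.get_image(n)
    if f: cv2.imwrite(f"pics/{f}.png",d["image"])
    return o,d,cam(d,o)
def rows(target,yaw=None,o=None):
    """shift in tool axes to world target, and turn about tool z so tool y is along world yaw (mod pi), tool down"""
    o=o or ctrl.get_obs();r=R.from_rotvec(o["tool_rot"]).as_matrix()
    print("shift",np.round(r.T@(np.array(target)-o["tool_pos"]),4),end=" ")
    y=r[:,1];now=np.arctan2(y[1],y[0]);yy=now if yaw is None else yaw
    dy=(yy-now+np.pi/2)%np.pi-np.pi/2
    yy=now+dy;Rt=np.array([[np.sin(yy)*-1,np.cos(yy),0],[np.cos(yy),np.sin(yy),0],[0,0,-1]]).T
    Rt=np.c_[np.cross([np.cos(yy),np.sin(yy),0],[0,0,-1]),[np.cos(yy),np.sin(yy),0],[0,0,-1]]
    print("turn",np.round(R.from_matrix(r.T@Rt).as_rotvec(),4),"toolx",np.round(r[:,0],3),"tooly",np.round(r[:,1],3))
E
python3 - <<'E'
from h import *
o,d=pickle.load(open("first.pkl","rb"))
S,D=cam(d["scene"]),cam(d["side"])
for n,a,b in[("drift",(221,178),(381,318)),("bolt",(201,181),(404,351)),("punch",(178,168),(433,363))]:
    print(n,tri(S,a,D,b))
for n,p in [("g",(306,188)),("b",(222,300)),("r",(493,310))]: print(n,plane(S,p,.042))
for p in((331,251),(400,251)): print("lug",plane(S,p,.08))
print("bar ends",plane(S,(350,221),.1),plane(S,(380,221),.1),"nut",plane(S,(365,292),.09))
rows((0.5,-.2,.4))
E
```

```text
drift (array([ 0.49672342, -0.21469817,  0.1110989 ]), np.float64(0.0007940461752201588))
bolt (array([ 0.50255679, -0.27367179,  0.08271284]), np.float64(0.00016330316440579953))
punch (array([ 0.50711979, -0.33311945,  0.10995552]), np.float64(0.0016087892627400383))
g [ 0.39191583 -0.04047215  0.042     ]
b [ 0.76225764 -0.07507744  0.042     ]
r [0.56083628 0.47475747 0.042     ]
lug [0.57477318 0.10308189 0.08      ]
lug [0.51611379 0.24406057 0.08      ]
bar ends [0.49427566 0.11610651 0.1       ] [0.4682028  0.17867941 0.1       ] nut [0.65199415 0.21150239 0.09      ]
shift [-0.536  -0.6768 -0.1687] turn [-0.0016 -0.0002 -0.    ] toolx [-0.96  0.28  0.  ] tooly [ 0.28   0.96  -0.002]
```

View pics/wrist0.png

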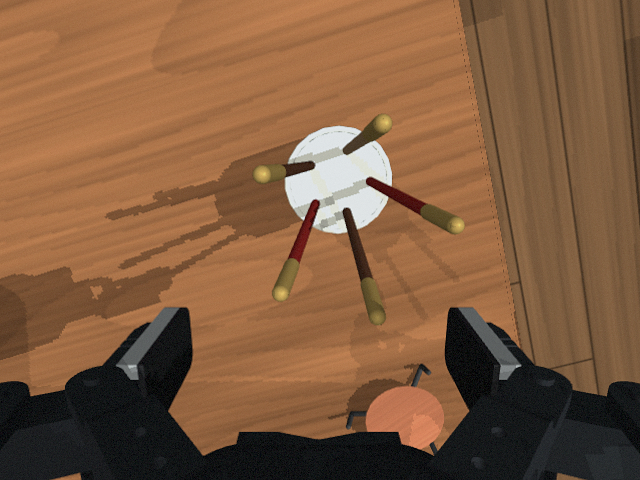

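The wrist view shows only the brush cup at about (338,180), so the camera is working and its mount is as described. I'll move to a view over the vise.

```bash
python3 - <<'E'
from h import *
o,d=pickle.load(open("first.pkl","rb"))
S,D=cam(d["scene"]),cam(d["side"])
print("lookalike top",tri(S,(233,147),D,(343,333)))
E
python3 -m jog '[[[-0.484,-0.286,-0.04],[0,0,1.09]],[[-0.484,-0.286,-0.04],[0,0,1.09]],[[-0.484,-0.286,-0.04],[0,0,1.09]],[[-0.484,-0.286,-0.04],[0,0,1.09]],[[-0.484,-0.286,-0.04],[0,0,1.09]]]' 0.5 40
python3 -c "
from h import *
rows((.56,.19,.27),.2)"
```

```text
lookalike top (array([ 0.41014413, -0.22714809,  0.13239742]), np.float64(0.0008642787993769009))
t: 0.65
tool_pos: [0.3464, 0.4164, 0.2489]
tool_rot: [-1.56, -2.727, 0.0]
contact_force: [1.7, 0.8, 0.0]
opening: 0.0423
grip_force: 0.0
shift [-0.3034  0.0695 -0.0211] turn [-1.000e-04  1.000e-04  3.313e-01] toolx [-0.507  0.862 -0.   ] tooly [ 0.862  0.507 -0.   ]
```

```bash
python3 -m jog '[[[-0.3,0.07,-0.02],[0,0,0.33]],[[-0.3,0.07,-0.02],[0,0,0.33]],[[-0.3,0.07,-0.02],[0,0,0.33]],[[-0.3,0.07,-0.02],[0,0,0.33]],[[-0.3,0.07,-0.02],[0,0,0.33]]]'
python3 -c "
from h import *
rows((.56,.19,.27),.2)"
```

```text
t: 1.15
tool_pos: [0.5195, 0.2365, 0.2652]
tool_rot: [-1.98, -2.439, -0.0]
contact_force: [1.0, 0.2, -0.0]
opening: 0.0427
grip_force: 0.0
shift [-0.0539  0.0301 -0.0048] turn [-0.0001 -0.0002  0.0068] toolx [-0.205  0.979  0.   ] tooly [ 0.979  0.205 -0.   ]
```

```bash
python3 -m jog '[[[-0.05,0.03,-0.005],[0,0,0]],[[-0.05,0.03,-0.005],[0,0,0]],[[-0.05,0.03,-0.005],[0,0,0]],[[-0.05,0.03,-0.005],[0,0,0]]]'
python3 - <<'E'
from h import *
o,d,c=snap("wrist","w1");pickle.dump((o,d),open("w1.pkl","wb"));print(o["tool_pos"],o["contact_force"])
E
```

```text
t: 1.55
tool_pos: [0.5574, 0.1962, 0.2697]
tool_rot: [-1.979, -2.439, 0.001]
contact_force: [0.2, -0.2, 0.5]
opening: 0.0426
grip_force: 0.0
[0.55740755 0.19624785 0.26972184] [ 0.23924572 -0.24494742  0.53029515]
```

View pics/w1.png

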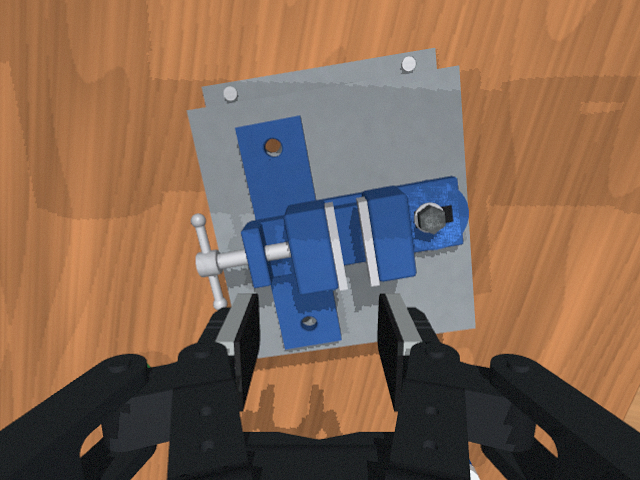

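The wrist picture shows the riser plate with corners near (188,110), (458,66) and (475,328). The lug holes are at (273,147) and (309,322), and the rear bolt head is at (431,218). I'll fit the plate edges and zoom in on the two holes.

```bash
cat > edges.py <<'E'
from h import *
from scipy.ndimage import map_coordinates
o,d=pickle.load(open("w1.pkl","rb"));c=cam(d,o)
g=cv2.GaussianBlur(cv2.cvtColor(d["image"],cv2.COLOR_BGR2LAB),(3,3),0).astype(float)
def line(a,b,w=7):
    a,b=np.array(a,float),np.array(b,float);n=np.array([-(b-a)[1],(b-a)[0]]);n/=np.linalg.norm(n);P=[]
    s=np.arange(-w,w+.1,.25)
    for f in np.linspace(.04,.96,50):
        q=a+f*(b-a)+s[:,None]*n
        G=sum(np.gradient(map_coordinates(g[...,k],[q[:,1],q[:,0]],order=1))**2 for k in range(3))
        P.append(q[G.argmax()])
    W=np.array([plane(c,p,.068)[:2] for p in P])
    for _ in range(4):
        m=W.mean(0);v=np.linalg.svd(W-m)[2][0];r=abs((W-m)@[-v[1],v[0]]);k=r<=max(.0006,np.percentile(r,75));W=W[k]
    v*=np.sign(v@(W[-1]-W[0]));print(len(W),"rms mm",1e3*np.std((W-m)@[-v[1],v[0]]),"ang",np.arctan2(v[1],v[0]));return m,v
L=line((190,115),(212,212));T=line((190,110),(458,66));Rr=line((459,72),(474,322));B=line((345,346),(470,329))
def X(a,b):
    s=np.linalg.solve(np.c_[a[1],-b[1]],b[0]-a[0]);return a[0]+s[0]*a[1]
C=[X(L,T),X(T,Rr),X(Rr,B),X(B,L)]
print(np.round(C,4),[round(1e3*np.linalg.norm(C[i]-C[i-1]),1) for i in range(4)])
E
python3 edges.py; python3 - <<'E'
from h import *
im=cv2.imread("pics/w1.png")
a=[cv2.resize(im[y-20:y+20,x-20:x+20],(380,380),interpolation=cv2.INTER_NEAREST) for x,y in((273,147),(309,322))]
cv2.imwrite("pics/w1h.png",np.hstack(a))
E
```

```text
50 rms mm 0.1946650246301567 ang -1.2095184942092374
16 rms mm 0.2024287724967234 ang 0.36133906842538777
37 rms mm 0.18519749359064933 ang -1.2089133287437535
24 rms mm 0.26503146385222875 ang 0.36256654679885436
[[0.4421 0.2504]
 [0.6389 0.3247]
 [0.7171 0.1182]
 [0.5203 0.0436]] [np.float64(221.1), np.float64(210.4), np.float64(220.8), np.float64(210.5)]
```

View pics/w1h.png

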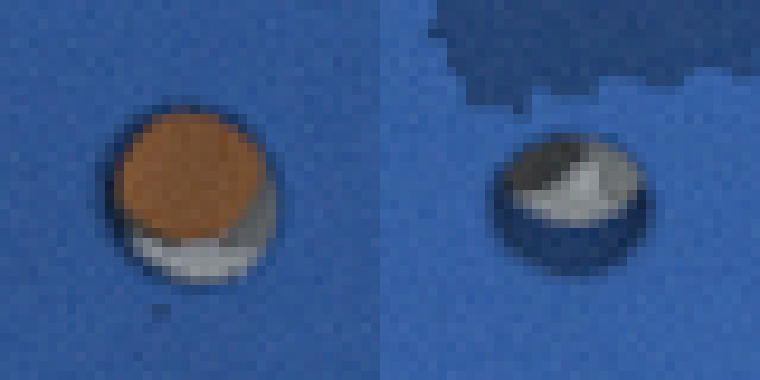

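The zoom shows the left hole rim, the +y lug, centred at (272.5,146.7) with the riser hole partly visible. The right rim, the −y lug, is centred at (308.8,323).

```bash
cat >> edges.py <<'E'
ctr=np.mean(C,0);yaw=.3618;Rs=np.array([[np.cos(yaw),-np.sin(yaw)],[np.sin(yaw),np.cos(yaw)]])
print("stand",ctr)
for p,s in(((272.5,146.7),1),((308.8,323.),-1)):
    h=plane(c,p,.08)[:2];print("lug world",h,"stand mm",1e3*Rs.T@(h-ctr),"riser hole",ctr+Rs@[-.045,.075*s])
print("rear bolt px predicted",proj(c,[*(ctr+Rs@[.07,0]),.092]))
pickle.dump((ctr,yaw),open("stand.pkl","wb"))
E
python3 edges.py|tail -4
python3 -c "
from h import *
rows((.4967,-.2147+.03,.27),.087)"
```

```text
stand [0.57958869 0.18423414]
lug world [0.51364293 0.2373841 ] stand mm [-42.86364387  73.05115033] riser hole [0.51095507 0.2384506 ]
lug world [0.5703683  0.09820833] stand mm [-39.07302133 -77.19296092] riser hole [0.56404881 0.09816142]
rear bolt px predicted [[432.1245724  220.29129568]]
shift [-3.606e-01 -1.381e-01 -2.000e-04] turn [-0.001  -0.0004  0.1215] toolx [-0.207  0.978  0.   ] tooly [ 0.978  0.207 -0.001]
```

```bash
python3 -m jog '[[[-0.4,-0.145,0],[0,0,0.12]],[[-0.4,-0.145,0],[0,0,0.12]],[[-0.4,-0.145,0],[0,0,0.12]],[[-0.4,-0.145,0],[0,0,0.12]],[[-0.4,-0.145,0],[0,0,0.12]]]'
python3 -c "
from h import *
rows((.4967,-.23,.27),.087)"
```

```text
t: 2.1
tool_pos: [0.5221, -0.0518, 0.2703]
tool_rot: [2.119, 2.319, 0.001]
contact_force: [0.5, -0.2, 0.6]
opening: 0.0429
grip_force: 0.0
shift [-0.1752 -0.0414  0.0003] turn [ 0.0007 -0.0001  0.0033] toolx [-0.09   0.996  0.   ] tooly [0.996 0.09  0.001]
```

```bash
python3 -m jog '[[[-0.16,-0.04,0],[0,0,0]],[[-0.16,-0.04,0],[0,0,0]],[[-0.16,-0.04,0],[0,0,0]],[[-0.16,-0.04,0],[0,0,0]],[[-0.16,-0.04,0],[0,0,0]]]'
python3 - <<'E'
from h import *
o,d,c=snap("wrist","w2");pickle.dump((o,d),open("w2.pkl","wb"));print(o["tool_pos"],o["contact_force"])
E
```

```text
t: 2.6
tool_pos: [0.4969, -0.215, 0.27]
tool_rot: [-2.124, -2.314, -0.0]
contact_force: [-0.2, 1.1, -0.5]
opening: 0.0427
grip_force: 0.0
[ 0.4968654  -0.21504733  0.27004309] [-0.19451343  1.11425434 -0.51855699]
```

View pics/w2.png

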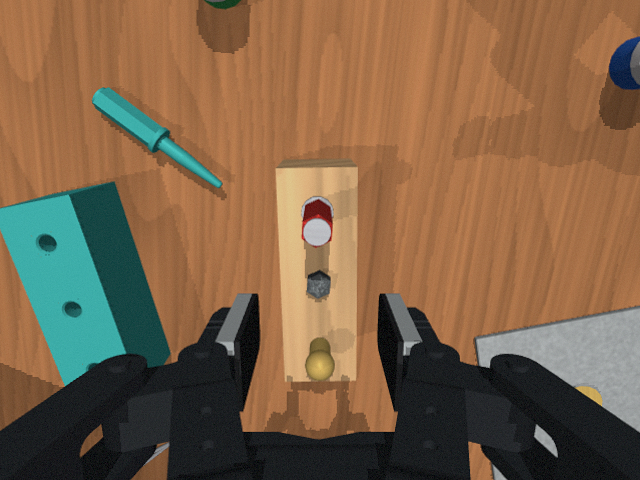

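The wrist view shows the drift's cap at about (317,231), the bolt head at about (318,284) and the punch at (320,364). The turquoise drift lies flat, clear of the work.

```bash
python3 - <<'E'
from h import *
o,d=pickle.load(open("w2.pkl","rb"));c=cam(d,o);im=d["image"]
print(im[231,300:335].tolist()[::3]);
hsv=cv2.cvtColor(im,cv2.COLOR_BGR2HSV)
def blob(m,p,z,w=18):
    x,y=p;k=np.zeros_like(m);k[y-w:y+w,x-w:x+w]=m[y-w:y+w,x-w:x+w]
    n,l,s,ce=cv2.connectedComponentsWithStats(k);i=1+s[1:,4].argmax();(q,r,a)=cv2.fitEllipse(max(cv2.findContours((l==i).astype(np.uint8),0,1)[0],key=len))
    print(s[i],ce[i],q,r,plane(c,q,z))
low=(hsv[...,1]<70)
blob((low&(hsv[...,2]>120)).astype(np.uint8),(317,231),.141)
blob((low).astype(np.uint8),(318,284),.088)
b=((hsv[...,0]>8)&(hsv[...,0]<28)&(hsv[...,1]<150)&(hsv[...,2]>150)).astype(np.uint8)
b[:, :270]=0;b[:,365:]=0;b[:155]=0;b[390:]=0
for p in((276,168),(357,167),(355,381),(285,381)): print("corner",plane(c,p,.078))
E
```

```text
[[138, 192, 225], [128, 126, 174], [194, 188, 189], [193, 188, 189], [192, 186, 187], [190, 188, 184], [189, 186, 186], [191, 185, 184], [189, 185, 185], [193, 190, 188], [177, 171, 177], [129, 182, 222]]
[303 218  28  28 607] [316.71828666 231.67874794] (316.7195129394531, 231.675048828125) (26.72325325012207, 27.110332489013672) [ 0.49679843 -0.21702913  0.141     ]
[307 270  24  29 506] [318.21343874 284.40118577] (318.1668701171875, 284.3039245605469) (23.44710350036621, 26.148710250854492) [ 0.50269    -0.27479697  0.088     ]
corner [ 0.46199533 -0.18493948  0.078     ]
corner [ 0.52481551 -0.17877424  0.078     ]
corner [ 0.54394251 -0.36847456  0.078     ]
corner [ 0.48125908 -0.37385947  0.078     ]
```

```bash
python3 -m jog '[[[-0.002,0,0.05],[0,0,-0.013]],[[-0.002,0,0.1],[0,0,-0.013]],[[-0.002,0,0.14],[0,0,-0.013]],[[-0.002,0,0.165],[0,0,-0.013]],[[-0.002,0,0.165],[0,0,-0.013]]]'
python3 -c "
from h import *
rows((.4970,-.2169,.105),.1)"
python3 -m jog '[[[0,0,0],[0,0,0]],[[0,0,0],[0,0,0]],[[0,0,0],[0,0,0]],[[0,0,0],[0,0,0]],[[0,0,0],[0,0,0]]]' 0 100
python3 -c "
from h import *
o=ctrl.get_obs();print(o['tool_pos'],o['contact_force'],o['wrist_torque'])"
```

```text
t: 3.15
tool_pos: [0.4948, -0.2124, 0.1003]
tool_rot: [-2.097, -2.326, 0.002]
contact_force: [-1.0, -0.2, -0.7]
opening: 0.0428
grip_force: 0.0
shift [-0.0046  0.0016 -0.0047] turn [-0.0074 -0.0063  0.0033] toolx [-0.103  0.995  0.006] tooly [ 0.995  0.103 -0.007]
t: 3.65
tool_pos: [0.4978, -0.2165, 0.1073]
tool_rot: [2.107, 2.33, 0.002]
contact_force: [-4.4, 4.2, 4.4]
opening: 0.0183
grip_force: 97.7
[ 0.49777262 -0.21647825  0.10734304] [-4.3856233   4.15281375  4.37331269] [7.45563421e-01 8.93997442e-01 2.42228488e-04]
```

```bash
python3 -m jog '[[[0,0,-0.02],[0,0,0]],[[0,0,-0.05],[0,0,0]],[[0,0,-0.09],[0,0,0]],[[0,0,-0.135],[0,0,0]],[[0,0,-0.135],[0,0,0]]]'
python3 - <<'E'
from h import *
o,d,c=snap("wrist","w3");pickle.dump((o,d),open("w3.pkl","wb"));print(o['contact_force'],o['wrist_torque'],o["opening"])
o,d,c=snap("side","s3");pickle.dump((o,d),open("s3.pkl","wb"));o,d,c=snap("scene","c3");pickle.dump((o,d),open("c3.pkl","wb"))
cv2.imwrite("pics/m3.png",np.hstack([cv2.imread("pics/w3.png")[150:480,180:460],cv2.imread("pics/s3.png")[100:430,250:510]]))
rows((.5123,.2379,.25),.1)
E
```

```text
t: 4.15
tool_pos: [0.5015, -0.2191, 0.2506]
tool_rot: [2.096, 2.317, 0.006]
contact_force: [1.1, -0.8, -0.9]
opening: 0.0184
grip_force: 98.1
[ 1.08466573 -0.8324446  -0.86775007] [ 0.00035934  0.00090411 -0.06939145] 0.01843266385502464
shift [ 0.4511  0.06   -0.0095] turn [ 0.0017  0.001  -0.0001] toolx [-0.1    0.995 -0.001] tooly [0.995 0.1   0.002]
```

View pics/m3.png

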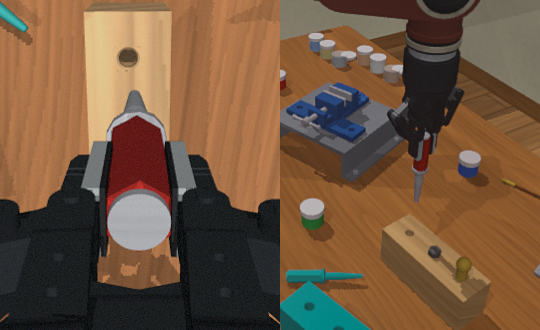

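The drift is held upright and has cleared the block. In the full wrist image its cap is near (319,372) and its tip near (314,242).

```bash
cat > hand.py <<'E'
from h import *
def inhand(d,zc=.0293):
    im=d["image"];K=np.array([[d["fx"],0,d["cx"]],[0,d["fy"],d["cy"]],[0,0,1.]]);M=np.array(d["mount"])
    hsv=cv2.cvtColor(im,cv2.COLOR_BGR2HSV);m=((hsv[...,1]<60)&(hsv[...,2]>120)).astype(np.uint8)
    m[:335]=0;m[415:]=0;m[:,:280]=0;m[:,360:]=0
    n,l,s,ce=cv2.connectedComponentsWithStats(m);i=1+s[1:,4].argmax()
    q=cv2.fitEllipse(max(cv2.findContours((l==i).astype(np.uint8),0,1)[0],key=len));
    def T(p,z):
        u=cv2.undistortPoints(np.array([[p]],float),K,d["D"]).ravel();v=M[:3,:3]@[u[0],u[1],1];a=M[:3,3];return a+v*(z-a[2])/v[2]
    print("cap",s[i],q,T(q[0],zc-.063)); return T
if __name__=="__main__":
    o,d=pickle.load(open("w3.pkl","rb"));T=inhand(d);im=d["image"]
    # shank edges row by row between tip and collar
    hsv=cv2.cvtColor(im,cv2.COLOR_BGR2HSV)
    for y in range(240,272,4):
        x=np.where(hsv[y,290:345,1]<90)[0]+290
        print(y,x.min() if len(x) else None,x.max() if len(x) else None,len(x))
    print("tip",T((314.5,243),.0293+.066-.003))
E
python3 hand.py; python3 -c "
from h import *
rows((.5123,.2379,.25),.1)"
```

```text
cap [ 287  339   64   62 2893] ((318.7727966308594, 370.7387390136719), (58.76801681518555, 62.1275520324707), 83.39322662353516) [-0.00170075  0.00095791 -0.0337    ]
240 312 317 6
244 309 320 12
248 308 321 14
252 306 323 18
256 305 324 20
260 304 326 23
264 299 334 36
268 294 337 33
tip [ 0.00075982 -0.00134549  0.0923    ]
shift [ 0.4511  0.06   -0.0095] turn [ 0.0017  0.001  -0.0001] toolx [-0.1    0.995 -0.001] tooly [0.995 0.1   0.002]
```

```bash
python3 -m jog '[[[0.04,0.006,0],[-0.018,-0.01,0]],[[0.085,0.012,0],[-0.018,-0.01,0]],[[0.13,0.018,0],[-0.018,-0.01,0]],[[0.175,0.024,0],[-0.018,-0.01,0]],[[0.22,0.03,0],[-0.018,-0.01,0]]]'
python3 -m jog '[[[0.045,0.006,0],[0,0,0]],[[0.09,0.012,0],[0,0,0]],[[0.135,0.017,0],[0,0,0]],[[0.18,0.022,0],[0,0,0]],[[0.205,0.025,0],[0,0,0]]]'
python3 -m jog '[[[0.0,0.0,0],[0,0,0]],[[0.0,0,0],[0,0,0]],[[0,0,0],[0,0,0]]]'
python3 -c "
from h import *
o=ctrl.get_obs();print(o['dq'].round(3),o['tool_pos'],o['contact_force'],o['wrist_torque'])
rows((.5123,.2379,.19),.1)"
```

```text
t: 4.8
tool_pos: [0.504, 0.0069, 0.2379]
tool_rot: [2.097, 2.317, 0.008]
contact_force: [1.1, 0.3, -1.6]
opening: 0.0189
grip_force: 98.0
t: 5.3
tool_pos: [0.5081, 0.2144, 0.2361]
tool_rot: [2.093, 2.32, 0.007]
contact_force: [-0.1, -1.1, -1.6]
opening: 0.0183
grip_force: 98.0
t: 5.6
tool_pos: [0.5093, 0.2105, 0.2375]
tool_rot: [2.096, 2.315, 0.008]
contact_force: [0.2, -0.4, -1.5]
opening: 0.0181
grip_force: 98.0
[-0.013 -0.01  -0.006  0.002 -0.     0.005] [0.50929508 0.21054806 0.23745066] [ 0.17836237 -0.43246668 -1.49423896] [-0.01152252 -0.03062212 -0.06935689]
shift [0.0274 0.0049 0.0472] turn [ 0.0162  0.0106 -0.001 ] toolx [-0.099  0.995 -0.011] tooly [0.995 0.099 0.016]
```

```bash
python3 -m jog '[[[0.015,0.003,0.01],[0,0,0]],[[0.027,0.005,0.03],[0,0,0]],[[0.027,0.005,0.047],[0,0,0]],[[0.027,0.005,0.047],[0,0,0]],[[0.027,0.005,0.047],[0,0,0]]]'
python3 - <<'E'
from h import *
from hand import inhand
o,d,c=snap("wrist","w4");pickle.dump((o,d),open("w4.pkl","wb"));T=inhand(d)
o2,d2,c2=snap("side","s4");pickle.dump((o2,d2),open("s4.pkl","wb"))
print(o["tool_pos"],o['contact_force'])
rows((.5123,.2379,.185))
a=cv2.resize(d["image"][190:310,240:390],(500,400),interpolation=2)
b=cv2.resize(d2["image"][150:270,200:290],(300,400),interpolation=2)
cv2.imwrite("pics/m4.png",np.hstack([a,b]))
E
```

```text
t: 6.1
tool_pos: [0.5125, 0.2379, 0.1906]
tool_rot: [2.096, 2.315, 0.008]
contact_force: [-0.6, 0.4, -1.6]
opening: 0.0184
grip_force: 98.0
cap [ 287  339   64   62 3049] ((318.6961669921875, 370.0331726074219), (60.5667724609375, 62.62731170654297), 72.97246551513672) [-0.00146628  0.00093622 -0.0337    ]
[0.51247987 0.23787858 0.19057259] [-0.59341426  0.43629848 -1.61332919]
shift [-0.0002 -0.0013  0.0074] turn [ 0.0194  0.0098 -0.0001] toolx [-0.099  0.995 -0.01 ] tooly [0.995 0.099 0.019]
```

View pics/m4.png

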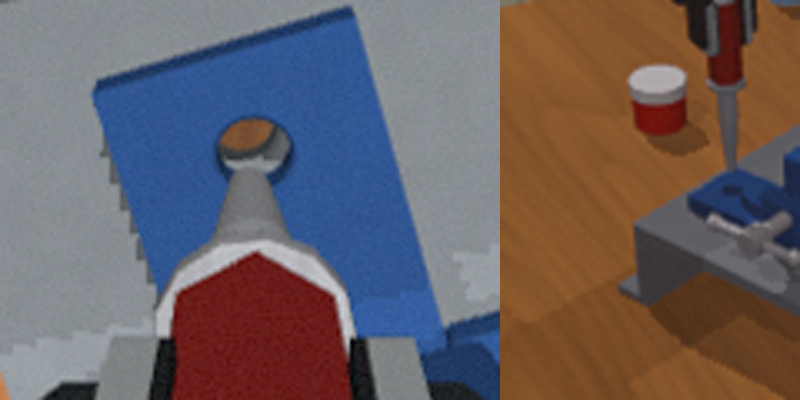

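The drift tip is at wrist pixel (315,241.6), just before the lug hole, which is centred near (316,234). In the side view the tip at (269.6,199.5) stands right above the hole at (270.5,207).

```bash
python3 - <<'E'
from h import *
o,d=pickle.load(open("w4.pkl","rb"));c=cam(d,o);s=cam(pickle.load(open("s4.pkl","rb"))[1])
print("tip wrist",plane(c,(315,241),.0973),"side z at same",plane(s,(269.6,199),.0973), "tri",tri(c,(315,241),s,(269.6,199)))
print("hole side",plane(s,(270.5,207),.08))
# lug hole rim in w4 (crop rim 216..293 x, top 116)
print("hole w4 px expect",proj(c,[.51364,.23738,.08]),"seen x",240+254.5/3.333,"top y",190+116/3.333,"expect top",proj(c,[.51364-.0007,.23738+.007,.08]))
# vertical line through collar in side image
P=tri(c,(315,241),s,(269.6,199))[0];print("side: vertical",proj(s,[P,P+[0,0,.066]]),"seen collar centre",200+727*.3-150,150+85*.3)
E
```

```text
tip wrist [0.51286372 0.23861878 0.0973    ] side z at same [0.51651512 0.24255839 0.0973    ] tri (array([0.51371805, 0.23896234, 0.09981426]), np.float64(0.002031754883645084))
hole side [0.51437287 0.23531128 0.08      ]
hole w4 px expect [[315.80654027 235.10620289]] seen x 316.35763576357635 top y 224.8034803480348 expect top [[315.78435224 224.0244885 ]]
side: vertical [[269.16881804 199.08938077]
 [267.87694927 173.87166173]] seen collar centre 268.1 175.5
```

```bash
python3 -m jog '[[[-0.0003,-0.0004,0.005],[0,0,0]],[[-0.0003,-0.0006,0.01],[0,0,0]],[[-0.0003,-0.0007,0.015],[0,0,0]],[[-0.0003,-0.0007,0.02],[0,0,0]],[[-0.0003,-0.0007,0.02],[0,0,0]]]'
python3 -m jog '[[[0.0,-0.0001,0.004],[0,0,0]],[[0.0001,-0.0002,0.008],[0,0,0]],[[0.0001,-0.0002,0.012],[0,0,0]],[[0.0001,-0.0002,0.012],[0,0,0]],[[0.0001,-0.0002,0.012],[0,0,0]]]'
```

```text
t: 6.7
tool_pos: [0.5119, 0.2377, 0.1701]
tool_rot: [2.095, 2.316, 0.008]
contact_force: [-0.1, 0.2, -2.4]
opening: 0.0185
grip_force: 98.0
t: 7.2
tool_pos: [0.5125, 0.2379, 0.1593]
tool_rot: [2.095, 2.315, 0.01]
contact_force: [0.8, 0.8, -1.6]
opening: 0.0184
grip_force: 98.0
```

```bash
python3 -m jog '[[[0.0,-0.0002,0.003],[0,0,0]],[[0.0001,-0.0004,0.006],[0,0,0]],[[0.0002,-0.0006,0.009],[0,0,0]],[[0.0002,-0.0006,0.009],[0,0,0]]]'
python3 -m jog '[[[0.0,-0.0002,0.003],[0,0,0]],[[0.0001,-0.0004,0.006],[0,0,0]],[[0.0002,-0.0006,0.009],[0,0,0]],[[0.0002,-0.0006,0.009],[0,0,0]]]'
```

```text
t: 7.6
tool_pos: [0.5117, 0.2379, 0.1497]
tool_rot: [2.095, 2.316, 0.009]
contact_force: [-0.7, -0.2, -1.5]
opening: 0.0185
grip_force: 98.0
t: 8.0
tool_pos: [0.512, 0.2382, 0.1412]
tool_rot: [2.094, 2.315, 0.012]
contact_force: [2.1, 0.2, -3.7]
opening: 0.0184
grip_force: 97.9
```

```bash
python3 -m jog '[[[0.0,0,0],[0,0,0]],[[0.0,0,0],[0,0,0]]]'
python3 -m jog '[[[0.0,-0.0001,0.002],[0,0,0]],[[0.0,-0.0001,0.004],[0,0,0]],[[0.0001,-0.0002,0.006],[0,0,0]],[[0.0001,-0.0002,0.006],[0,0,0]],[[0.0001,-0.0002,0.006],[0,0,0]]]'
python3 -c "
from h import *
o=ctrl.get_obs();print(o['wrist_torque']);rows(o['tool_pos'])"
```

```text
t: 8.2
tool_pos: [0.5119, 0.2382, 0.1413]
tool_rot: [2.094, 2.315, 0.012]
contact_force: [2.4, 0.0, -4.3]
opening: 0.0186
grip_force: 97.8
t: 8.7
tool_pos: [0.5123, 0.2385, 0.1373]
tool_rot: [2.094, 2.315, 0.013]
contact_force: [0.6, 0.7, 6.1]
opening: 0.0187
grip_force: 99.3
[0.10693207 0.1488875  0.00103585]
shift [0. 0. 0.] turn [ 0.0199  0.0094 -0.0001] toolx [-0.1    0.995 -0.009] tooly [0.995 0.1   0.02 ]
```

```bash
python3 -m jog '[[[0.0,0,0],[0,0,0]],[[0.0,0,0],[0,0,0]]]'
python3 -m jog '[[[0.0,0,0.001],[0,0,0]],[[0.0,-0.0,0.001],[0,0,0]],[[0,0,0.002],[0,0,0]],[[0,0,0.002],[0,0,0]]]'
```

```text
t: 8.9
tool_pos: [0.5123, 0.2385, 0.1373]
tool_rot: [2.094, 2.315, 0.013]
contact_force: [-0.0, -0.7, 4.1]
opening: 0.0185
grip_force: 99.3
t: 9.3
tool_pos: [0.5123, 0.2385, 0.1357]
tool_rot: [2.094, 2.315, 0.013]
contact_force: [-1.9, 0.3, 6.4]
opening: 0.0187
grip_force: 99.4
```

```bash
python3 -m jog '[[[0.0,0,0.001],[0,0,0]],[[0.0,-0.0,0.002],[0,0,0]],[[0,0,0.003],[0,0,0]],[[0,0,0.003],[0,0,0]]]'
python3 - <<'E'
from h import *
from hand import inhand
o,d,c=snap("wrist","w5");inhand(d);pickle.dump((o,d),open("w5.pkl","wb"));print(o["contact_force"],o["wrist_torque"])
o2,d2,_=snap("side","s5")
cv2.imwrite("pics/m5.png",np.hstack([cv2.resize(d["image"][150:390,180:460],(467,400)),cv2.resize(d2["image"][150:270,210:300],(300,400),interpolation=2)]))
E
```

```text
t: 9.7
tool_pos: [0.5122, 0.2386, 0.1328]
tool_rot: [2.094, 2.315, 0.013]
contact_force: [-1.5, -0.2, 8.1]
opening: 0.0185
grip_force: 99.7
cap [ 287  339   64   62 3047] ((318.8096618652344, 370.1058654785156), (60.628204345703125, 62.412269592285156), 82.82946014404297) [-0.00148812  0.00097125 -0.0337    ]
[-1.49066562 -0.247273    8.05835319] [0.09610795 0.57986234 0.00765942]
```

View pics/m5.png

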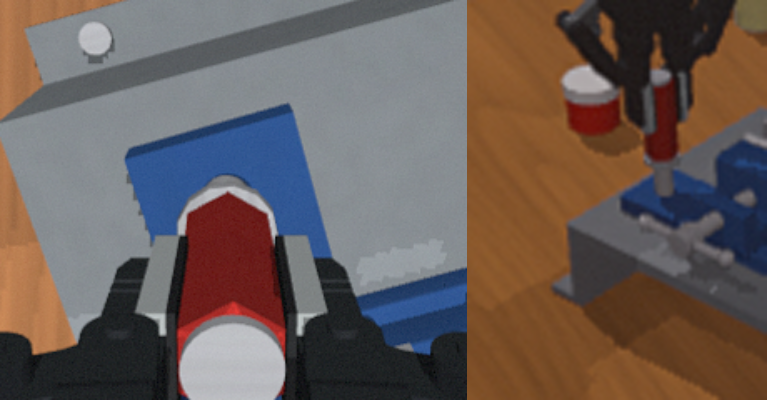

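The side view shows the drift going in, with its collar about 23 mm above the lug. The cap hasn't moved in the hand, so it isn't slipping. I'll ease toward −x as I go down.

```bash
python3 -m jog '[[[0.0,-0.0003,0.001],[0,0,0]],[[0.0,-0.0005,0.002],[0,0,0]],[[0,-0.0005,0.003],[0,0,0]],[[0,-0.0005,0.003],[0,0,0]]]'
python3 -m jog '[[[0.0,-0.0002,0.001],[0,0,0]],[[0.0,-0.0004,0.002],[0,0,0]],[[0,-0.0004,0.003],[0,0,0]],[[0,-0.0004,0.003],[0,0,0]]]'
python3 -c "
from h import *
o=ctrl.get_obs();print(o['contact_force'],o['wrist_torque'])"
```

```text
t: 10.2
tool_pos: [0.5119, 0.2386, 0.1296]
tool_rot: [2.094, 2.315, 0.014]
contact_force: [-1.5, 0.9, 6.9]
opening: 0.0186
grip_force: 99.5
t: 10.6
tool_pos: [0.5117, 0.2387, 0.1266]
tool_rot: [2.094, 2.315, 0.014]
contact_force: [-1.1, 1.6, 6.7]
opening: 0.0185
grip_force: 99.5
[-1.11732158  1.62527562  6.68898522] [0.24904314 0.2765191  0.00337431]
```

```bash
python3 -m jog '[[[0.0002,-0.0003,0.001],[0,0,0]],[[0.0003,-0.0005,0.002],[0,0,0]],[[0.0003,-0.0005,0.003],[0,0,0]],[[0.0003,-0.0005,0.003],[0,0,0]]]'
python3 -m jog '[[[0.0002,-0.0002,0.001],[0,0,0]],[[0.0003,-0.0003,0.002],[0,0,0]],[[0.0003,-0.0003,0.003],[0,0,0]],[[0.0003,-0.0003,0.003],[0,0,0]]]'
python3 -c "
from h import *
o=ctrl.get_obs();print(o['contact_force'],o['wrist_torque'])"
```

```text
t: 11.0
tool_pos: [0.5114, 0.2388, 0.1236]
tool_rot: [2.094, 2.315, 0.015]
contact_force: [-0.3, 0.2, 6.6]
opening: 0.0184
grip_force: 99.5
t: 11.4
tool_pos: [0.5112, 0.239, 0.1206]
tool_rot: [2.094, 2.314, 0.014]
contact_force: [-0.4, 0.7, 5.9]
opening: 0.0188
grip_force: 99.3
[-0.36273297  0.70110226  5.89397991] [0.22375272 0.11991436 0.00822149]
```

```bash
python3 -m jog '[[[0.0001,-0.0001,0.001],[0,0,0]],[[0.0001,-0.0002,0.002],[0,0,0]],[[0.0001,-0.0002,0.003],[0,0,0]],[[0.0001,-0.0002,0.003],[0,0,0]]]'
python3 -m jog '[[[0.0001,-0.0001,0.001],[0,0,0]],[[0.0001,-0.0001,0.002],[0,0,0]],[[0.0001,-0.0002,0.003],[0,0,0]],[[0.0001,-0.0002,0.003],[0,0,0]]]'
python3 -c "
from h import *
o=ctrl.get_obs();print(o['contact_force'],o['wrist_torque'])"
```

```text
t: 11.8
tool_pos: [0.511, 0.239, 0.1174]
tool_rot: [2.094, 2.314, 0.014]
contact_force: [0.1, 1.6, 4.6]
opening: 0.0181
grip_force: 99.2
t: 12.2
tool_pos: [0.511, 0.239, 0.1144]
tool_rot: [2.094, 2.314, 0.014]
contact_force: [0.5, -0.1, 4.9]
opening: 0.0185
grip_force: 99.2
[ 0.48459497 -0.05261283  4.93912364] [ 0.20004241 -0.0132465  -0.01610234]
```

```bash
python3 -m jog '[[[0,-0.0001,0.001],[0,0,0]],[[0,-0.0001,0.002],[0,0,0]],[[0,-0.0001,0.003],[0,0,0]],[[0,-0.0001,0.003],[0,0,0]]]'
python3 -m jog '[[[0,0,0.001],[0,0,0]],[[0,0,0.0015],[0,0,0]],[[0,0,0.002],[0,0,0]],[[0,0,0.002],[0,0,0]]]'
```

```text
t: 12.6
tool_pos: [0.511, 0.239, 0.1114]
tool_rot: [2.094, 2.314, 0.015]
contact_force: [0.0, 1.3, 5.4]
opening: 0.0183
grip_force: 99.2
t: 13.0
tool_pos: [0.511, 0.239, 0.1093]
tool_rot: [2.094, 2.314, 0.014]
contact_force: [0.1, 0.3, 4.7]
opening: 0.0183
grip_force: 99.2
```

```bash
python3 -m jog '[[[0,0,0.0005],[0,0,0]],[[0,0,0.001],[0,0,0]],[[0,0,0.001],[0,0,0]]]'
python3 -m jog '[[[0,0,0.0005],[0,0,0]],[[0,0,0.001],[0,0,0]],[[0,0,0.001],[0,0,0]]]'
python3 - <<'E'
from h import *
from hand import inhand
o,d,_=snap("wrist","w6");inhand(d)
o2,d2,_=snap("side","s6");print(o2["contact_force"])
cv2.imwrite("pics/m6.png",np.hstack([cv2.resize(d["image"][150:390,180:460],(467,400)),cv2.resize(d2["image"][150:270,210:300],(300,400),interpolation=2)]))
E
```

```text
t: 13.3
tool_pos: [0.511, 0.239, 0.1092]
tool_rot: [2.094, 2.314, 0.014]
contact_force: [-1.2, -0.1, 8.8]
opening: 0.0186
grip_force: 99.7
t: 13.6
tool_pos: [0.5111, 0.239, 0.1092]
tool_rot: [2.094, 2.315, 0.014]
contact_force: [-4.8, -0.1, 13.5]
opening: 0.0189
grip_force: 100.3
cap [ 288  339   63   62 3024] ((318.8222351074219, 370.23394775390625), (60.53559875488281, 62.130306243896484), 82.35227966308594) [-0.00153013  0.00097553 -0.0337    ]
[-4.01349206 -0.84907242 12.97733078]
```

View pics/m6.png

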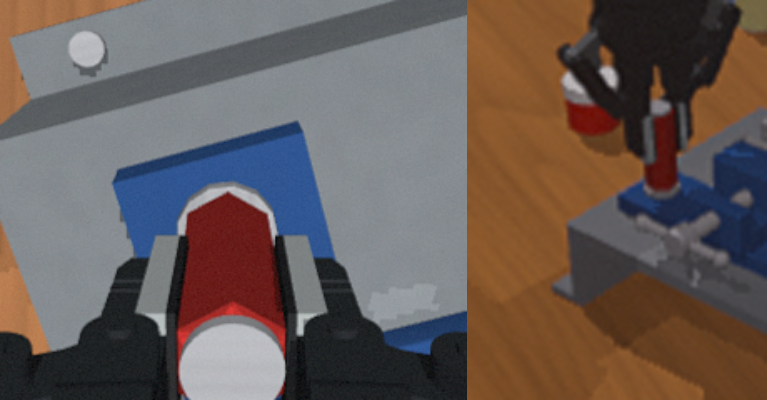

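The collar is on the lug: z stopped at 0.1092 as the force rose. I'll ease off the push and let go.

```bash
python3 -m jog '[[[0,0,-0.001],[0,0,0]],[[0,0,-0.0018],[0,0,0]],[[0,0,-0.0018],[0,0,0]]]'
python3 -m jog '[[[0,0,0],[0,0,0]],[[0,0,0],[0,0,0]],[[0,0,0],[0,0,0]],[[0,0,0],[0,0,0]]]' 0.5
python3 -m jog '[[[0,0,-0.03],[0,0,0]],[[0,0,-0.07],[0,0,0]],[[0,0,-0.11],[0,0,0]],[[0,0,-0.14],[0,0,0]],[[0,0,-0.15],[0,0,0]]]'
python3 -c "
from h import *
rows((.503,-.2765,.25),.1)"
```

```text
t: 14.0
tool_pos: [0.511, 0.239, 0.1092]
tool_rot: [2.094, 2.314, 0.015]
contact_force: [-0.9, 0.7, 6.5]
opening: 0.0186
grip_force: 99.2
t: 14.4
tool_pos: [0.5094, 0.2383, 0.1065]
tool_rot: [2.095, 2.316, 0.009]
contact_force: [0.2, -1.0, 1.1]
opening: 0.0431
grip_force: 0.0
t: 14.9
tool_pos: [0.5085, 0.2402, 0.2616]
tool_rot: [2.092, 2.313, 0.019]
contact_force: [-0.3, 0.5, 0.5]
opening: 0.0427
grip_force: 0.0
shift [-0.5135 -0.0574  0.0146] turn [0.0245 0.0086 0.0001] toolx [-0.1    0.995 -0.009] tooly [0.995 0.1   0.025]
```

```bash
python3 -m jog '[[[-0.04,0.02,-0.01],[0.022,0.008,0]],[[-0.084,0.039,-0.01],[0.022,0.008,0]],[[-0.084,0.039,-0.01],[0.022,0.008,0]],[[-0.084,0.039,-0.01],[0.022,0.008,0]],[[-0.084,0.039,-0.01],[0.022,0.008,0]]]'
python3 - <<'E'
from h import *
o,d,c=snap("wrist","w7");pickle.dump((o,d),open("w7.pkl","wb"));print(o["tool_pos"])
ctr,yaw=pickle.load(open("stand.pkl","rb"))
for P in([.51095,.23845,.143],[.56405,.09816,.08]): print(proj(c,P))
p=proj(c,[.56405,.09816,.08])[0].astype(int);print(p)
h=d["image"][p[1]-20:p[1]+20,p[0]-20:p[0]+20]
cv2.imwrite("pics/w7h.png",np.hstack([cv2.resize(d["image"][60:400,130:480],(412,400)),cv2.resize(h,(380,400),interpolation=0)]))
rows((.503,-.2765,.2),.1)
E
```

```text
t: 15.4
tool_pos: [0.5531, 0.1606, 0.2672]
tool_rot: [-2.105, -2.328, 0.009]
contact_force: [0.3, 0.1, 0.0]
opening: 0.0431
grip_force: 0.0
[0.55312135 0.16059146 0.267171  ]
[[260.85223123  97.08242956]]
[[324.33097242 285.07620633]]
[324 285]
shift [-0.43   -0.0936  0.0688] turn [-0.0059  0.0018  0.0011] toolx [-0.101  0.995 -0.002] tooly [ 0.995  0.101 -0.006]
```

View pics/w7h.png

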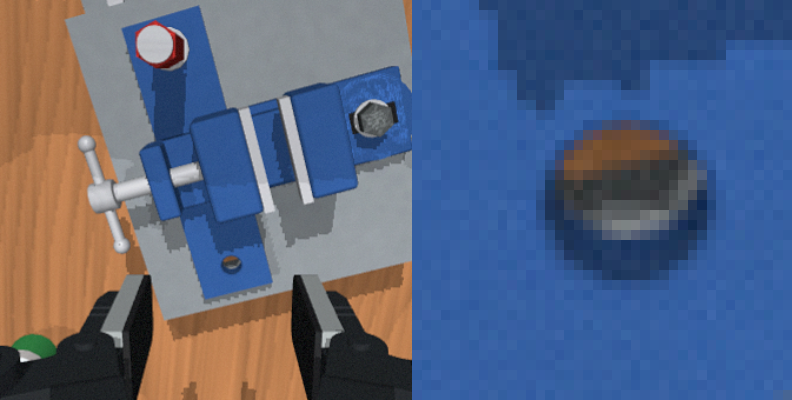

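The view shows the drift upright in the +y lug. The other lug hole, at about (326,284.6), now shows the riser hole in line. Next I'll fetch the bolt.

```bash
python3 -m jog '[[[-0.05,-0.011,0.007],[0,0,0]],[[-0.1,-0.022,0.014],[0,0,0]],[[-0.15,-0.033,0.021],[0,0,0]],[[-0.2,-0.044,0.028],[0,0,0]],[[-0.25,-0.055,0.035],[0,0,0]]]'
python3 -m jog '[[[-0.05,-0.011,0.007],[0,0,0]],[[-0.1,-0.022,0.014],[0,0,0]],[[-0.15,-0.033,0.021],[0,0,0]],[[-0.18,-0.039,0.028],[0,0,0]],[[-0.18,-0.039,0.028],[0,0,0]]]'
python3 - <<'E'
from h import *
print(ctrl.get_obs()["tool_pos"]);rows((.503,-.2765,.15),.1);rows((.503,-.2765,.081),.1)
E
```

```text
t: 15.95
tool_pos: [0.5244, -0.0863, 0.2351]
tool_rot: [-2.104, -2.331, 0.006]
contact_force: [1.5, 0.5, -0.1]
opening: 0.0425
grip_force: 0.0
t: 16.45
tool_pos: [0.5029, -0.2712, 0.2063]
tool_rot: [-2.109, -2.324, 0.009]
contact_force: [1.2, 0.2, -0.1]
opening: 0.0427
grip_force: 0.0
[ 0.50293076 -0.27119627  0.20626137]
shift [-0.0052 -0.0001  0.0563] turn [-0.0064  0.0012 -0.0033] toolx [-0.097  0.995 -0.001] tooly [ 0.995  0.097 -0.006]
shift [-0.0051  0.0004  0.1253] turn [-0.0064  0.0012 -0.0033] toolx [-0.097  0.995 -0.001] tooly [ 0.995  0.097 -0.006]
```

```bash
python3 -m jog '[[[-0.003,0,0.04],[-0.006,0,0]],[[-0.005,0,0.08],[-0.006,0,0]],[[-0.005,0,0.105],[-0.006,0,0]],[[-0.005,0,0.105],[-0.006,0,0]],[[-0.005,0,0.105],[-0.006,0,0]]]' 0.45
python3 - <<'E'
from h import *
print(ctrl.get_obs()["tool_pos"]);rows((.503,-.2765,.081),.1)
E
```

```text
t: 16.95
tool_pos: [0.5047, -0.273, 0.1034]
tool_rot: [2.104, 2.33, 0.001]
contact_force: [0.3, 0.3, 0.6]
opening: 0.0386
grip_force: 0.0
[ 0.50467912 -0.27300848  0.10337794]
shift [-0.0033 -0.0021  0.0224] turn [0.0019 0.0016 0.0017] toolx [-0.102  0.995 -0.002] tooly [0.995 0.102 0.002]
```

```bash
python3 -m jog '[[[-0.003,-0.002,0.012],[0,0,0]],[[-0.003,-0.002,0.021],[0,0,0]],[[-0.003,-0.002,0.0225],[0,0,0]],[[-0.003,-0.002,0.0225],[0,0,0]],[[-0.003,-0.002,0.0225],[0,0,0]]]'
python3 -m jog '[[[0,0,0],[0,0,0]],[[0,0,0],[0,0,0]],[[0,0,0],[0,0,0]],[[0,0,0],[0,0,0]],[[0,0,0],[0,0,0]]]' 0 50
```

```text
t: 17.45
tool_pos: [0.5028, -0.2777, 0.081]
tool_rot: [2.106, 2.327, 0.0]
contact_force: [-0.2, -0.6, 0.1]
opening: 0.0386
grip_force: 0.0
t: 17.95
tool_pos: [0.503, -0.2778, 0.0813]
tool_rot: [2.105, 2.327, 0.0]
contact_force: [-0.3, 0.9, 3.3]
opening: 0.0172
grip_force: 49.2
```

```bash
python3 -m jog '[[[0,0,-0.02],[0,0,0]],[[0,0,-0.05],[0,0,0]],[[0,0,-0.09],[0,0,0]],[[0,0,-0.11],[0,0,0]],[[0,0,-0.11],[0,0,0]]]'
python3 -m jog '[[[0.03,0.005,0],[0,0,0]],[[0.07,0.012,0],[0,0,0]],[[0.115,0.02,0],[0,0,0]],[[0.16,0.028,0],[0,0,0]],[[0.205,0.036,0],[0,0,0]]]'
python3 - <<'E'
from h import *
print(ctrl.get_obs()["tool_pos"],ctrl.get_obs()["opening"]);rows((.5645,.0983,.19),.1)
E
```

```text
t: 18.45
tool_pos: [0.504, -0.2785, 0.1944]
tool_rot: [2.101, 2.323, 0.001]
contact_force: [0.3, -1.3, 0.2]
opening: 0.0166
grip_force: 49.3
t: 18.95
tool_pos: [0.5162, -0.0678, 0.1874]
tool_rot: [-2.108, -2.328, 0.002]
contact_force: [0.6, 0.9, -0.4]
opening: 0.0168
grip_force: 49.3
[ 0.51622864 -0.06777296  0.18737642] 0.016792538804103665
shift [ 0.1605  0.0645 -0.0028] turn [-0.0015  0.0005 -0.0007] toolx [-0.099  0.995 -0.001] tooly [ 0.995  0.099 -0.002]
```

```bash
python3 -m jog '[[[0.04,0.016,0],[0,0,0]],[[0.08,0.032,0],[0,0,0]],[[0.12,0.048,0],[0,0,0]],[[0.155,0.062,0],[0,0,0]],[[0.158,0.0635,0]  ,[0,0,0]]]'
python3 -m jog '[[[0,0,0],[0,0,0]],[[0,0,0],[0,0,0]],[[0,0,0],[0,0,0]]]'
python3 - <<'E'
from h import *
o,d,c=snap("wrist","w8");pickle.dump((o,d),open("w8.pkl","wb"))
o2,d2,s=snap("side","s8");pickle.dump((o2,d2),open("s8.pkl","wb"))
print(o["tool_pos"],o["contact_force"]);rows((.5645,.0983,.14),.1)
P=proj(s,[.5645,.0983,.08])[0];print(P)
x,y=P.astype(int)
cv2.imwrite("pics/m8.png",np.hstack([cv2.resize(d["image"][180:420,230:410],(330,440)),cv2.resize(d2["image"][y-70:y+40,x-50:x+50],(400,440),interpolation=2)]))
E
```

```text
t: 19.45
tool_pos: [0.5641, 0.0973, 0.1871]
tool_rot: [-2.102, -2.334, 0.003]
contact_force: [-0.7, 0.0, -0.4]
opening: 0.0169
grip_force: 49.3
t: 19.75
tool_pos: [0.5646, 0.0926, 0.1892]
tool_rot: [2.108, 2.326, -0.001]
contact_force: [-1.0, -0.3, -0.0]
opening: 0.0166
grip_force: 49.3
[0.5645933  0.09261719 0.18921431] [-0.99170678 -0.30714503 -0.02941595]
shift [0.0057 0.0001 0.0498] turn [ 0.0017  0.0021 -0.0018] toolx [-0.098  0.995 -0.002] tooly [0.995 0.098 0.002]
[319.31748837 229.85630728]
```

View pics/m8.png

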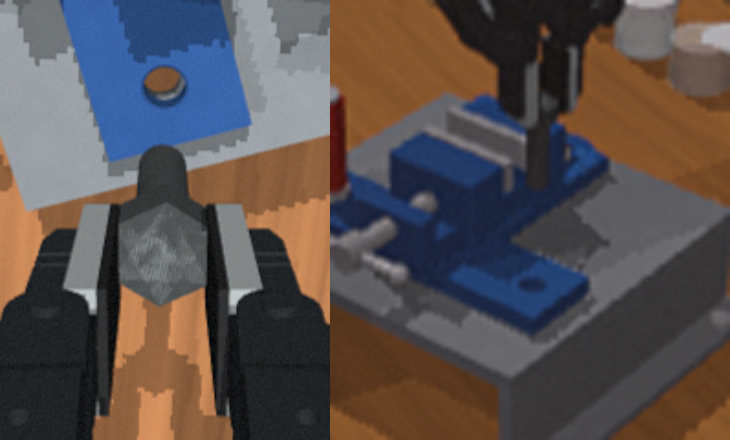

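The wrist view shows the bolt held upright, its head near (318.4,319) and its end near (318.4,272.7). The lug hole is at (320,226.9), clear and lined up with the riser hole.

```bash
python3 - <<'E'
from h import *
o,d=pickle.load(open("w8.pkl","rb"));c=cam(d,o);z=o["tool_pos"][2]
print("head",plane(c,(318.4,319.1),z+.0067),"end",plane(c,(318.4,272.7),z-.0443),"hole",plane(c,(320,226.9),.08),"expected hole px",proj(c,[.5645,.0983,.08]))
E
```

```text
head [0.56528491 0.09422057 0.19591431] end [0.56548396 0.09277161 0.14491431] hole [0.5659554  0.09864791 0.08      ] expected hole px [[317.56773712 227.22439058]]
```

```bash
python3 -m jog '[[[0.0056,0.001,0.015],[0,0,0]],[[0.0056,0.001,0.035],[0,0,0]],[[0.0056,0.001,0.05],[0,0,0]],[[0.0056,0.001,0.057],[0,0,0]],[[0.0056,0.001,0.057],[0,0,0]]]'
python3 -m jog '[[[0,0,0],[0,0,0]],[[0,0,0],[0,0,0]]]'
python3 - <<'E'
from h import *
o,d,c=snap("wrist","w9");pickle.dump((o,d),open("w9.pkl","wb"))
print(o["tool_pos"],o["contact_force"]);rows((.5650,.0984,.08),.1)
E
```

```text
t: 20.35
tool_pos: [0.5645, 0.0993, 0.131]
tool_rot: [2.108, 2.329, -0.003]
contact_force: [0.5, -0.1, -0.4]
opening: 0.0168
grip_force: 49.3
t: 20.55
tool_pos: [0.5664, 0.0994, 0.1342]
tool_rot: [2.105, 2.326, 0.002]
contact_force: [-0.4, 0.7, -0.5]
opening: 0.0169
grip_force: 49.3
[0.56643991 0.09939359 0.13418912] [-0.4485755   0.6750201  -0.52283871]
shift [-0.0007 -0.0018  0.0542] turn [ 0.0041  0.0021 -0.    ] toolx [-0.1    0.995 -0.002] tooly [0.995 0.1   0.004]
```

```bash
python3 -m jog '[[[-0.0009,-0.0012,0.002],[0,0,0]],[[-0.0009,-0.0012,0.005],[0,0,0]],[[-0.0009,-0.0012,0.008],[0,0,0]],[[-0.0009,-0.0012,0.009],[0,0,0]],[[-0.0009,-0.0012,0.009],[0,0,0]]]'
python3 -m jog '[[[0,0,0.001],[0,0,0]],[[0,0,0.002],[0,0,0]],[[0,0,0.003],[0,0,0]],[[0,0,0.004],[0,0,0]],[[0,0,0.004],[0,0,0]]]'
```

```text
t: 21.1
tool_pos: [0.5644, 0.0983, 0.1236]
tool_rot: [2.106, 2.328, -0.001]
contact_force: [0.4, 0.5, 0.3]
opening: 0.0168
grip_force: 49.3
t: 21.6
tool_pos: [0.5645, 0.0982, 0.1197]
tool_rot: [2.106, 2.327, -0.0]
contact_force: [0.5, -2.5, -1.2]
opening: 0.0168
grip_force: 49.3
```

```bash
python3 -m jog '[[[-0.0004,0,0],[0,0,0]],[[-0.0004,0,0.001],[0,0,0]],[[-0.0004,0,0.002],[0,0,0]],[[-0.0004,0,0.003],[0,0,0]],[[-0.0004,0,0.003],[0,0,0]]]'
python3 -m jog '[[[0,0,0.001],[0,0,0]],[[0,0,0.002],[0,0,0]],[[0,0,0.003],[0,0,0]],[[0,0,0.004],[0,0,0]],[[0,0,0.004],[0,0,0]]]'
```

```text
t: 22.1
tool_pos: [0.5645, 0.0979, 0.1168]
tool_rot: [2.106, 2.328, -0.0]
contact_force: [-0.1, -1.6, -0.8]
opening: 0.0167
grip_force: 49.3
t: 22.6
tool_pos: [0.5646, 0.0979, 0.1128]
tool_rot: [2.106, 2.328, -0.0]
contact_force: [0.4, -0.4, -0.5]
opening: 0.0168
grip_force: 49.3
```

```bash
python3 -m jog '[[[-0.0001,0,0.001],[0,0,0]],[[-0.0001,0,0.002],[0,0,0]],[[-0.0001,0,0.003],[0,0,0]],[[-0.0001,0,0.003],[0,0,0]]]'
python3 -m jog '[[[0,0,0.001],[0,0,0]],[[0,0,0.002],[0,0,0]],[[0,0,0.003],[0,0,0]],[[0,0,0.004],[0,0,0]],[[0,0,0.004],[0,0,0]]]'
```

```text
t: 23.0
tool_pos: [0.5644, 0.0978, 0.1098]
tool_rot: [2.106, 2.328, -0.001]
contact_force: [0.0, -1.3, -0.1]
opening: 0.0168
grip_force: 49.4
t: 23.5
tool_pos: [0.5644, 0.0978, 0.1057]
tool_rot: [2.106, 2.328, -0.001]
contact_force: [0.2, -1.4, 0.4]
opening: 0.0169
grip_force: 49.3
```

```bash
python3 -m jog '[[[-0.0003,0,0.002],[0,0,0]],[[-0.0003,0,0.005],[0,0,0]],[[-0.0003,0,0.008],[0,0,0]],[[-0.0003,0,0.01],[0,0,0]],[[-0.0003,0,0.01],[0,0,0]]]'
python3 -m jog '[[[0,0,0.002],[0,0,0]],[[0,0,0.004],[0,0,0]],[[0,0,0.006],[0,0,0]],[[0,0,0.008],[0,0,0]],[[0,0,0.008],[0,0,0]]]'
```

```text
t: 24.0
tool_pos: [0.5644, 0.0975, 0.0953]
tool_rot: [2.106, 2.328, -0.001]
contact_force: [-0.1, -1.8, -2.4]
opening: 0.0166
grip_force: 49.2
t: 24.5
tool_pos: [0.5645, 0.0974, 0.0875]
tool_rot: [2.106, 2.328, -0.001]
contact_force: [-3.0, -2.0, -0.7]
opening: 0.0169
grip_force: 49.3
```

```bash
python3 -m jog '[[[-0.0002,-0.0003,0.001],[0,0,0]],[[-0.0003,-0.0003,0.002],[0,0,0]],[[-0.0003,-0.0003,0.0028],[0,0,0]],[[-0.0003,-0.0003,0.0028],[0,0,0]]]'
python3 -m jog '[[[0,0,0],[0,0,0]],[[0,0,0],[0,0,0]],[[0,0,0],[0,0,0]],[[0,0,0],[0,0,0]]]' 0.42
python3 -m jog '[[[0,0,-0.02],[0,0,0]],[[0,0,-0.05],[0,0,0]],[[0,0,-0.09],[0,0,0]],[[0,0,-0.13],[0,0,0]],[[0,0,-0.16],[0,0,0]]]'
python3 -m jog '[[[-0.02,0,-0.02],[0,0,0]],[[-0.02,0,-0.02],[0,0,0]],[[-0.02,0,-0.02],[0,0,0]]]'
python3 - <<'E'
from h import *
o,d,c=snap("wrist","wA");o2,d2,s=snap("side","sA")
cv2.imwrite("pics/mA.png",np.hstack([cv2.resize(d["image"][0:400,130:480],(385,440)),cv2.resize(d2["image"][150:280,220:340],(406,440),interpolation=2)]))
pickle.dump((o,d),open("wA.pkl","wb"));pickle.dump((o2,d2),open("sA.pkl","wb"))
for h in (.09,.14): print(h,proj(c,[[.5645,.0979,h],[.511,.2388,h]]))
E
```

```text
t: 24.9
tool_pos: [0.5645, 0.0972, 0.0851]
tool_rot: [2.106, 2.328, 0.0]
contact_force: [-2.6, -0.7, 0.1]
opening: 0.0169
grip_force: 49.4
t: 25.3
tool_pos: [0.5648, 0.0973, 0.0855]
tool_rot: [2.105, 2.327, 0.002]
contact_force: [0.1, -0.6, -0.2]
opening: 0.0362
grip_force: 0.0
t: 25.8
tool_pos: [0.5649, 0.0976, 0.2485]
tool_rot: [2.104, 2.326, 0.004]
contact_force: [0.8, -0.4, 0.5]
opening: 0.0358
grip_force: 0.0
t: 26.1
tool_pos: [0.5661, 0.0776, 0.2652]
tool_rot: [2.107, 2.327, 0.001]
contact_force: [0.2, 0.8, -1.7]
opening: 0.0363
grip_force: 0.0
0.09 [[317.10758616 186.95471859]
 [256.91543333 -34.69759545]]
0.14 [[317.10437684 198.87655167]
 [244.35428363 -66.93881939]]
```

View pics/mA.png

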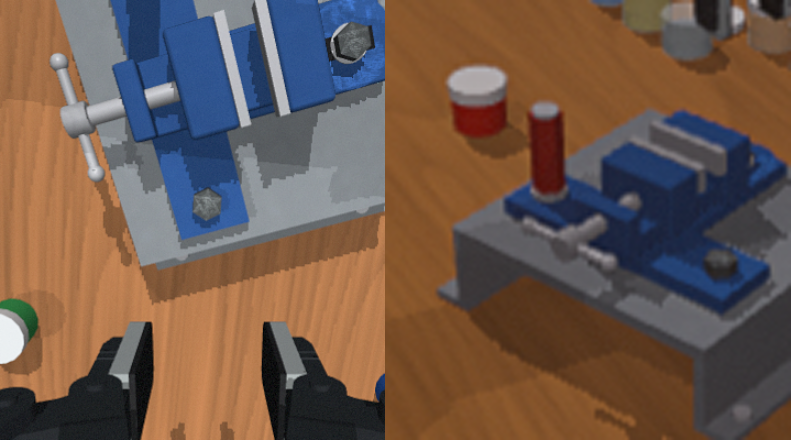

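The drift stands upright with its collar on one lug. The bolt head is flush on the other lug at wrist pixel (318,186), where a seated head was predicted (317,187). The gripper is clear.

```bash
python3 -c "
from station import job
print(job.finish_job())"
```

```text
the job is handed in; nothing more can be done
None
```

The job is handed in: the drift stands home in the +y front lug with the vise drawn into line, and the bolt sits fully home in the −y lug, both let go. It took about 26 s on the robot's clock. The push stayed near 8–10 N until the collar seated, then peaked briefly at about 15 N, well under the 30 N limit but more than the 1 kg you asked for. No verdict was returned.

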